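Roll the roller into the vee nest and shut its gate

TASK

On the loading fixture, roll the steel roller forward off its feed shelf (roll it, do not lift it off) so that it drops into the vee cradle and settles there. Then push the sliding gate with the orange tab fully shut behind it, until the brass spring catch snaps out behind the gate, and leave it latched. Leave the other things on the bench where they are.

Things in the scene. Friction and masses are not known exactly. Their poses are not given: they have to be found in the camera images.
- nest: loading fixture fixed to the bench; dark base plate x -100..105, y -135..180 mm in its own frame. Origin: under the plate, on the bench top. Its x points from feed shelf to vee (the way to roll), its y left along the vee, z up. Lane 124 mm wide about y = -55 mm between blue fences 56 mm high; blue catch housing x 40..100, y 23..49 mm, 80 mm high; steel gate guide posts 80 mm high
- shelf_mid (a point): middle of the white feed shelf's rear, on its top, under the roller's start: fixture x -50, y -55, 40 mm high. The shelf rises 3 percent to its crest at x = 28 mm, 42 mm high. Behind the roller a blue lip, x -76..-65 mm, 46 mm high; free space above and behind it
- vee_mid (a point): where the roller's centre lies when seated mid-lane: fixture x 50, y -55, 48 mm high. The 90 degree aluminium vee begins at the crest x = 28 mm; apex at x = 50 mm, 20 mm high; its far flank runs up to 60 mm and ends in a wall 70 mm high
- roller: loose polished (slippery) steel roller, 40 mm diameter, 90 mm long plus brass journals 16 mm thick, 10 mm long at each end, black band at its middle; 0.3 to 0.55 kg. Origin at its centre, its own y is its axis. Starts on the shelf against the rear lip, centre 60 mm high, at fixture x = -50 mm. Pushed so that its centre is past the crest it rolls down into the vee and centres itself
- gate_tab (a point): centre of the push face of the gate's orange tab, 103 mm high, moving with the gate; fixture x = 20 mm, y = 168 mm less the gate's joint value. Tab 44 mm along the fixture's x, 8 mm thick, 86 to 120 mm high; the push face looks to the fixture's +y: push to -y. In its path the catch bolt comes out, up to 69 mm high, and guide posts and housing stand 80 mm high: keep above these
- gate (a joint): how far the gate is shut, m: 0 fully open, left of the lane; 0.143 fully shut, at its stop. Moves along the fixture's -y, 5 to 8 N friction, stays where left, starts at 0 to 0.02. The gate, upright aluminium plate 140 mm long, 10 mm thick (fixture x 15..25 mm), 46 to 86 mm high, the tab on top at its trailing (left) end, push face flush with that end
- catch (a joint): spring bolt, m: about 0 while the gate's side holds it back, 0.012 when sprung out behind the gate's trailing end, which happens as the gate passes 0.138; then the gate cannot slide back. Brass, 12 mm wide, 14 mm high, centre 62 mm high, moves along the fixture's -x out of the blue housing; a red knob at its back moves with it
- screwdriver: bystander: loose screwdriver, 170 mm long, lying beyond the fixture; origin at its middle
- bearing: bystander: loose steel bearing ring, 52 mm diameter, 15 mm high, beyond the fixture; origin under its centre
- jar: bystander: loose white jar with blue cap, 56 mm diameter, 70 mm high, right of the fixture; origin under its centre
- wrench: bystander: loose wrench, 160 mm long, at the left of the bench; origin at its middle
- can: bystander: loose red can, 60 mm diameter, 110 mm high, at a side of the bench; origin under its centre
- pulley: bystander: loose aluminium pulley, 68 mm diameter, 30 mm high, at a side of the bench; origin under its centre
There are look-alikes about, which are no part of the job. Of the things like the roller, leave any that is green; of the rest the larger one is meant.

How it is judged (in metres and radians):
On the way, in this order (a step that is already met when the one before it is completed fails the run):
1. the roller lies at rest in the vee, while the gate is not yet latched (x of roller in the frame of nest between 0.045 and 0.055 m and z of roller in the frame of nest between 0.043 and 0.053 m and angle between the y axis of roller and the y axis of nest, either way round below 0.08 rad and linear speed of roller below 0.03 m/s and value of joint catch below 0.007 m), for 0.3 s.
2. the gate is shut and the catch has sprung out behind it (value of joint gate above 0.136 m and value of joint catch above 0.009 m), for 0.2 s.
At the end, for the whole second after the job is handed in: The roller rests in the vee (centre within 5 mm of the vee's middle line and of its seated height of 48 mm, axis within 0.08 rad of the vee's), the gate is at least 136 mm along its 143 mm travel and the catch has sprung out at least 9 mm behind it (all of step 2 and x of roller in the frame of nest between 0.045 and 0.055 m and z of roller in the frame of nest between 0.043 and 0.053 m and angle between the y axis of roller and the y axis of nest, either way round below 0.08 rad and linear speed of roller below 0.03 m/s); the robot touches nothing.
It fails at once if the roller is lifted more than 25 mm above its shelf height (z of roller in the frame of nest above 0.085 m).
It fails at once if a bystander (screwdriver, bearing ring, jar, wrench, can, pulley) is moved more than 30 mm (distance of any of screwdriver, bearing, jar, wrench, can, pulley from where it was at the start of the episode above 0.03 m).
It also fails if it takes over 45 s, if anything falls off the work surface, if the arm or the gripper's body presses on something with over 40 N, if the wrist force passes 120 N, or if a joint passes its speed limit or range.

ROBOT

A 6-joint arm with a two-finger parallel gripper is mounted at the origin on the work surface. World frame = base frame: x ahead of the robot, y to its left, z up, the work surface at z = 0. Lengths are in m, angles in degrees, forces in N, time in s.
With the tool pointing down it reaches from about 0.275 to 0.725 m from the base axis. Payload 15.9 kg.
Tool frame: the origin (TCP) lies at the centre of the arm's flange, where the gripper is bolted on; the fingertips stand 173 mm ahead of it and the grasp point (between the pads) lies 155 mm ahead of it; y points along the fingers, x is the direction in which the jaws open and shut, and the axes are right-handed (so a half turn about y gives the same grasp; the last joint's range is limited). The gripper opens to 85 mm and grips with 20 to 120 N. Pads are 22 mm wide; open, the fingers measure 114 mm over their backs; the gripper's body (76 mm by 85 mm) begins 54 mm behind the grasp point. The pads swing forward as they close: fully open they stand 13 mm farther back than shut.
Start: joints at [-73.339, 12.198, -1.971, 75.831, 0, 90], TCP at [0.143, -0.479, 0.405] pointing down, gripper open.
Joint ranges: [-170.91, 170.91], [-42.67, 98.43], [-65.05, 77.54], [-120.47, 116.71], [-90, 82.35], [-180, 180]. Speed limits (degrees/s): [108.29, 108.29, 136.94, 147.25, 180, 180].

INTERFACE

Orientations are given as a 3x3 rotation matrix whose columns are the frame's x, y, z axes.
In Python, from bench import manip gives the robot as it stands.
- The arm moves only by the shell command python3 -m inch 'ROWS' [FORCE]. ROWS is JSON, a list of rows, each an object with "travel": the shift along the world's x, y, z in units of 50 mm (1.0 is 50 mm), a list of three; "rotation": the turn, a rotation vector about the world's x, y, z in units of 8 degrees (1.0 is 8 degrees), a list of three; "jaw": the closure, from -1 (fully open) to 1 (shut), so that 0 is half open. In form: [{"travel": [x, y, z], "rotation": [wx, wy, wz], "jaw": jaw}, ...]. A call has 1 to 20 rows; each row shifts and turns the commanded pose from where the row before left it; what a row does not reach is not made up. A row lasts 1/8 s, in which the tool goes at most 62.5 mm and 10.7 degrees, less where a joint would pass 70% of its speed; a pose out of reach is approached as far as the arm can. A call is refused whole if a number of a shift passes 1 or a number of a turn 1, either way. A call with a gripper value outside its range is refused whole. The fingers move at their own pace and stop on an object; FORCE is the grip in N (left out, the last holds). Time passes only in rows, so rows that do not move let the fingers close. It gives the time, the measured TCP pose, the force and the opening at its end, in the units of the state.
- manip.sense(): the state, without advancing time (a new reading comes with each control period).
- manip.grab_frame(name): name is "scene" or "top" or "wrist"; returns (picture, depth): 384x512x3 uint8, blue, green, red; 384x512 float32, m along the optical axis (not along the pixel's ray), 0 where there is no reading.
- manip.calibration(name): a dict with "K" (3x3 intrinsics, pixels), "extrinsics" (4x4, takes a point from camera to world coordinates). Camera axes: x right, y up, looking along -z (the intrinsics and any distortion apply to the point x, -y, -z); pixel columns grow to the right and rows downward; lengths in m; the calibration is good to about 2 mm. A picture is of the moment at which its call begins: read the wrist's pose just before it. calibration takes no time and is no camera call; for the wrist camera it gives the pose at the moment of the call.
- manip.hand_in(): hands the job in, once; it reports no verdict.
Trained networks look in the newest picture that a camera, given by its name, has taken for a name from the list of things; names that differ only in an ending like _2 or _b are one class to them, and where a whole thing is asked for, a point or a joint stands for the part that bears it (a point fixed in the world has none). Each returns a list of dicts, best first, with "conf" (0 to 1); they miss things now and then, are a little off and sometimes report something else, mostly with a low value. They report only what shows in the picture. A call takes as long as a camera call. They do not tell look-alikes from the thing itself.
- manip.search_frame(name, camera): "uv" ([column, row] in pixels, amid what is visible of it).
- manip.outline_of(name, camera): "mask" (384x512 bool, what is visible of it) and "uv" ([column, row] in pixels, amid what is visible of it).
The state is a dict: "time": time; "joints": joint angles; "qd": joint speeds; "effort": joint torques, N m; "position": TCP position; "tcp_rot": TCP orientation; "contact_force": force on the tool from outside, world axes, zero at the start; "ft_torque": the same for the moment, N m; "grip_width": finger opening in m.
Only numpy, scipy, OpenCV 4.12 (cv2) and the standard library are available. Lean on these libraries where they do the work, as an engineer would, in place of code of your own. Each camera call takes 0.05 s, during which the arm holds its last target.

## Working session

There is one attempt and no reset: what is moved stays moved. The work goes in short steps, Python scripts to look and compute and a shell command to move; the robot and the scene stay as the last step left them, time stands still between calls to the robot, and variables do not carry over. Pictures are saved under pics/ and viewed, and the job is handed in when it is done.

```bash
mkdir -p pics; ls; python3 - <<'E'
from bench import manip
import cv2,numpy as np
s=manip.sense();print(s)
for n in("scene","top","wrist"):
    p,d=manip.grab_frame(n);cv2.imwrite(f"pics/{n}0.png",p);np.save(f"pics/{n}0.npy",d)
    c=manip.calibration(n);print(n,c["K"],np.round(c["extrinsics"],4),[k for k in c])
E
```

```text
pics
{'time': 0.0, 'joints': array([-7.33396423e+01,  1.22234003e+01, -2.00730440e+00,  7.58312038e+01,
       -5.03042160e-04,  9.00001355e+01]), 'qd': array([-0.05779375, -0.07853195, -0.04133592,  0.04364352, -0.00896137,
       -0.06922267]), 'effort': array([-2.94264697e-03, -6.86156774e+01,  4.87124169e+01,  1.73997675e-02,
       -9.27460178e-05, -2.35056535e-05]), 'position': array([ 0.14330649, -0.47887329,  0.40423478]), 'tcp_rot': array([[ 2.86695311e-01, -3.18189890e-04,  9.58021763e-01],
       [-9.58021206e-01,  1.03263066e-03,  2.86695487e-01],
       [-1.08050626e-03, -9.99999416e-01, -8.78229232e-06]]), 'contact_force': array([-0.19064623,  0.77744085,  0.03878776]), 'ft_torque': array([0.04303119, 0.00846241, 0.00088507]), 'grip_width': 0.08526023254176707}
scene [[453.8555925    0.         255.88685954]
 [  0.         453.8555925  184.97336435]
 [  0.           0.           1.        ]] [[ 0.8605 -0.2636  0.4359  1.1546]
 [ 0.5093  0.4631 -0.7254 -1.0291]
 [-0.0107  0.8462  0.5328  0.8303]
 [ 0.      0.      0.      1.    ]] ['K', 'extrinsics']
top [[411.6270263    0.         257.57450016]
 [  0.         411.6270263  191.64935471]
 [  0.           0.           1.        ]] [[ 0.0076  0.9878 -0.1553  0.3464]
 [-0.9996  0.0117  0.0255  0.0023]
 [ 0.027   0.155   0.9875  1.3156]
 [ 0.      0.      0.      1.    ]] ['K', 'extrinsics']
wrist [[337.17821557   0.         252.80055308]
 [  0.         337.17821557 188.83583832]
 [  0.           0.           1.        ]] [[ 0.2871  0.918   0.2737  0.2119]
 [-0.9579  0.2755  0.0808 -0.4593]
 [-0.0013 -0.2854  0.9584  0.3741]
 [ 0.      0.      0.      1.    ]] ['K', 'extrinsics']
```

View pics/scene0.png

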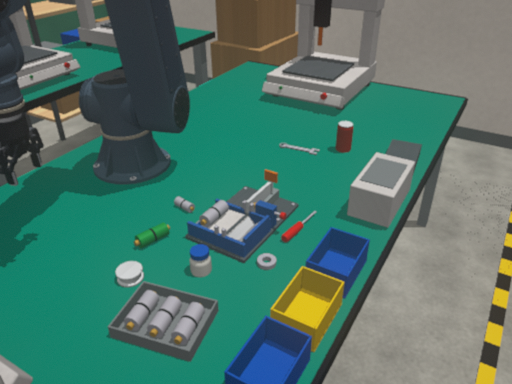

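View pics/top0.png

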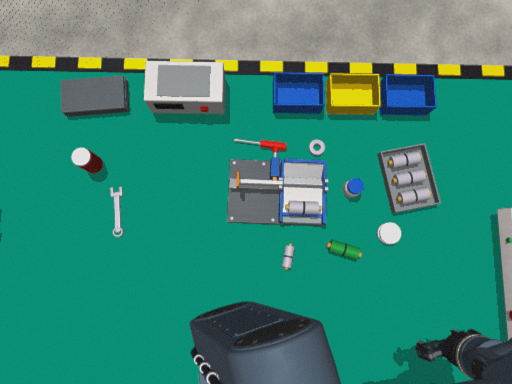

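View pics/wrist0.png

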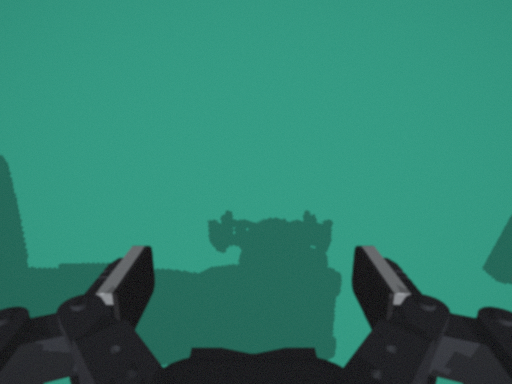

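```bash
cat > h.py <<'E'
from bench import manip
import cv2,numpy as np
def pt(n,u,v,d,c=None):
    c=c or manip.calibration(n);K=c["K"]
    p=np.array([(u-K[0,2])/K[0,0]*d,-(v-K[1,2])/K[1,1]*d,-d,1]);return (c["extrinsics"]@p)[:3]
def ray_z(n,u,v,z,c=None):
    c=c or manip.calibration(n)
    a=pt(n,u,v,1.,c);o=c["extrinsics"][:3,3];r=a-o;return o+r*(z-o[2])/r[2]
def proj(n,P,c=None):
    c=c or manip.calibration(n)
    q=np.linalg.inv(c["extrinsics"])@np.append(P,1);K=c["K"]
    return np.array([K[0,2]+K[0,0]*q[0]/-q[2],K[1,2]-K[1,1]*q[1]/-q[2]])
E
python3 - <<'E'
from h import *
p=cv2.imread("pics/top0.png");cv2.imwrite("pics/top0c.png",cv2.resize(p[140:275,215:385],None,fx=4.5,fy=4.4,interpolation=cv2.INTER_CUBIC))
p=cv2.imread("pics/scene0.png");cv2.imwrite("pics/scene0c.png",cv2.resize(p[160:280,120:320],None,fx=4,fy=4,interpolation=cv2.INTER_CUBIC))
for cam in("top","scene"):
    manip.grab_frame(cam)
    d=np.load(f"pics/{cam}0.npy")
    for n in("roller","nest","gate_tab","gate","catch","jar","bearing","screwdriver"):
        for r in manip.outline_of(n,cam)[:6 if n=="roller" else 2]:
            m=r["mask"];u,v=r["uv"];dd=np.median(d[m]) if m.any() else 0
            print(cam,n,round(r["conf"],2),np.round(r["uv"]),m.sum(),np.round(pt(cam,u,v,dd),3))
E
```

```text
top roller 0.94 [303. 210.] 427 [ 0.488 -0.169  0.074]
top roller 0.94 [342. 250.] 422 [ 0.369 -0.295  0.035]
top roller 0.76 [289. 254.] 225 [ 0.354 -0.13   0.027]
top nest 0.55 [274. 188.] 5997 [ 0.561 -0.082  0.031]
top gate_tab 0.42 [319. 150.] 169 [ 0.69  -0.231  0.013]
top gate 0.68 [258. 181.] 310 [ 0.572 -0.029  0.084]
top catch 0.53 [317. 148.] 101 [ 0.698 -0.225  0.015]
top catch 0.43 [273. 188.] 5881 [ 0.561 -0.081  0.031]
top jar 0.22 [273. 189.] 5892 [ 0.559 -0.081  0.031]
top bearing 0.56 [276. 152.] 54 [ 0.67  -0.085  0.067]
top bearing 0.54 [317. 146.] 124 [ 0.705 -0.223  0.015]
top screwdriver 0.72 [271. 144.] 175 [ 0.705 -0.073  0.023]
scene roller 0.82 [214. 210.] 415 [ 0.504 -0.181  0.077]
scene roller 0.74 [266. 188.] 454 [ 0.575 -0.003  0.078]
scene roller 0.67 [150. 234.] 419 [ 0.376 -0.315  0.031]
scene roller 0.53 [185. 202.] 162 [ 0.356 -0.133  0.029]
scene nest 0.72 [243. 222.] 4665 [ 0.581 -0.147  0.042]
scene gate_tab 0.62 [266. 188.] 474 [ 0.574 -0.006  0.078]
scene gate 0.93 [268. 189.] 405 [ 0.581 -0.003  0.075]
scene catch 0.54 [282. 217.] 32 [ 0.678 -0.094  0.063]
scene jar 0.78 [198. 262.] 588 [ 0.57  -0.351  0.042]
scene bearing 0.8 [265. 260.] 273 [ 0.7   -0.231  0.014]
scene screwdriver 0.56 [290. 231.] 183 [ 0.705 -0.093  0.022]
```

View pics/top0c.png

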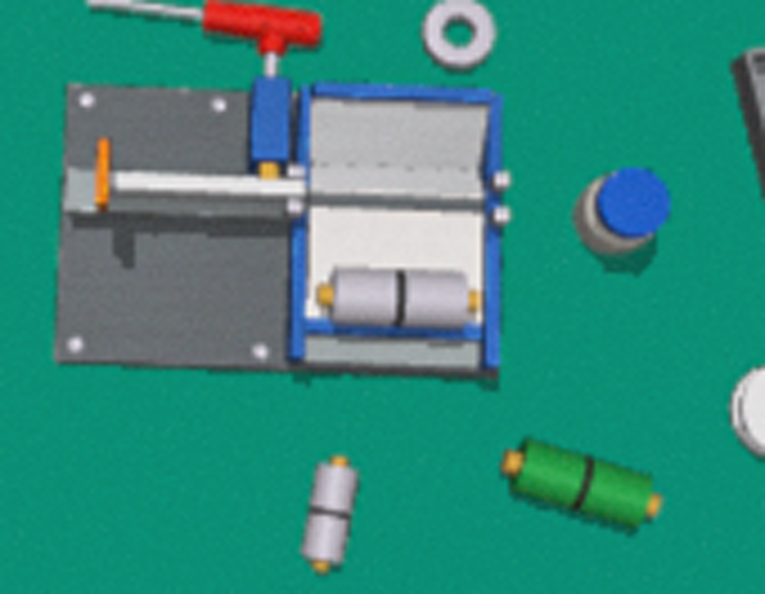

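View pics/scene0c.png

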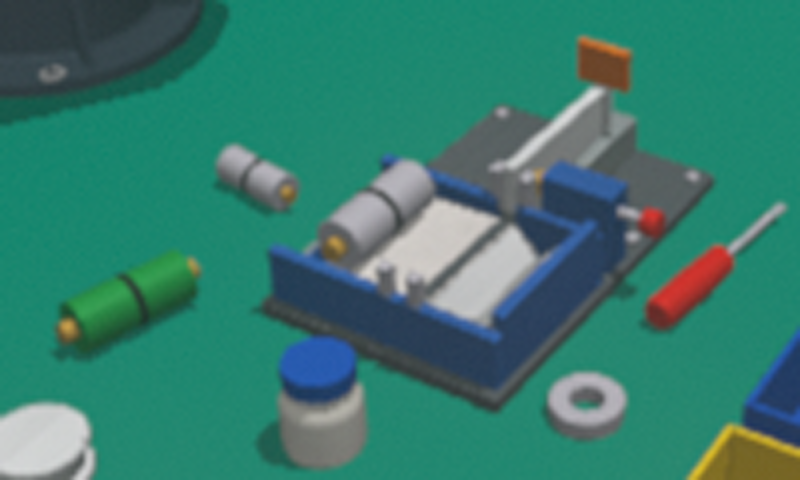

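```bash
cat > fit.py <<'E'
from h import *
from scipy.optimize import least_squares
T=lambda a,b:(215+a/4.5,140+b/4.4)
S=lambda a,b:(120+a/4,160+b/4)
P=0.010
obs=[("top",T(254,78),(.1,.049,.08)),("top",T(294,78),(.1,.023,.08)),("top",T(290,162),(.04,.023,.08)),("top",T(250,162),(.04,.049,.08)),
("top",T(56,361),(-.1,.18,P)),("top",T(69,84),(.105,.18,P)),("top",T(497,380),(-.1,-.135,P)),
("scene",S(715,180),(.105,.18,P)),("scene",S(497,405),(.105,-.135,P)),("scene",S(265,305),(-.1,-.135,P))]
cal={n:manip.calibration(n) for n in("top","scene")}
def W(v,q):
    c,s=np.cos(v[2]),np.sin(v[2]);return np.array([v[0]+c*q[0]-s*q[1],v[1]+s*q[0]+c*q[1],q[2]])
def f(v):
    r=[]
    for n,uv,q in obs:
        r+=list(proj(n,W(v,q),cal[n])-uv)
    return r
r=least_squares(f,[.54,-.1,0],loss="soft_l1")
print(r.x,np.degrees(r.x[2]),np.round(f(r.x),1))
v=r.x
for cam,M in(("top",T),("scene",S)):
    p=cv2.imread(f"pics/{cam}0.png");p=cv2.resize(p,None,fx=4,fy=4,interpolation=cv2.INTER_CUBIC)
    def dr(q,c=(0,0,255)):
        u=proj(cam,W(v,q),cal[cam])*4+1.5;cv2.circle(p,tuple(int(i) for i in u),3,c,-1)
    for x in(-.1,.105):
        for y in(-.135,.18):dr((x,y,P))
    for x in(.04,.1):
        for y in(.023,.049):dr((x,y,.08),(0,255,255))
    for x in(-.002,.042):dr((x,.168,.12),(255,0,255));dr((x,.168,.086),(255,0,255))
    for y in(-.10,-.01):dr((-.05,y,.08),(0,255,0))
    for y in(-.117,.007):dr((.05,y,.02),(255,255,0));dr((.028,y,.042),(255,255,0))
    o=(215*4,140*4,170*4,135*4) if cam=="top" else (120*4,160*4,800,480)
    cv2.imwrite(f"pics/{cam}_fit.png",p[o[1]:o[1]+o[3],o[0]:o[0]+o[2]])
# depth of roller top / tab
d=np.load("pics/top0.npy")
for u,v_ in((304,208),(292,207),(317,209),(238,174),(238,182)):print(u,v_,np.round(pt("top",u,v_,d[v_,u],cal["top"]),4))
for q in((-.05,-.055,.06),(.02,.168,.103),(.05,-.055,.048)):print(q,np.round(W(v,q),4))
E
python3 fit.py
```

```text
[ 0.54778775 -0.11823119 -0.02758933] -1.5807520449303942 [ 0.1 -0.7 -0.3 -0.3  0.  -0.3  0.4 -0.7 -0.4  0.1 -0.3 -0.   0.6 -0.5
 -0.3 -1.3 -0.5 -0.7 -1.7 -0.7]
304 208 [ 0.4921 -0.1707  0.0804]
292 207 [ 0.4953 -0.1347  0.0766]
317 209 [ 0.4892 -0.2098  0.0828]
238 174 [0.586  0.0296 0.1226]
238 182 [0.5625 0.0293 0.1203]
(-0.05, -0.055, 0.06) [ 0.4963 -0.1718  0.06  ]
(0.02, 0.168, 0.103) [0.5724 0.0492 0.103 ]
(0.05, -0.055, 0.048) [ 0.5963 -0.1746  0.048 ]
```

View pics/top_fit.png

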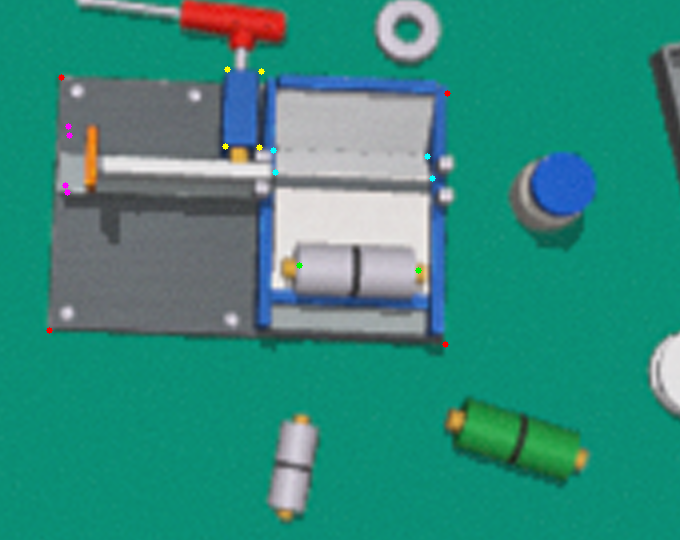

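View pics/scene_fit.png

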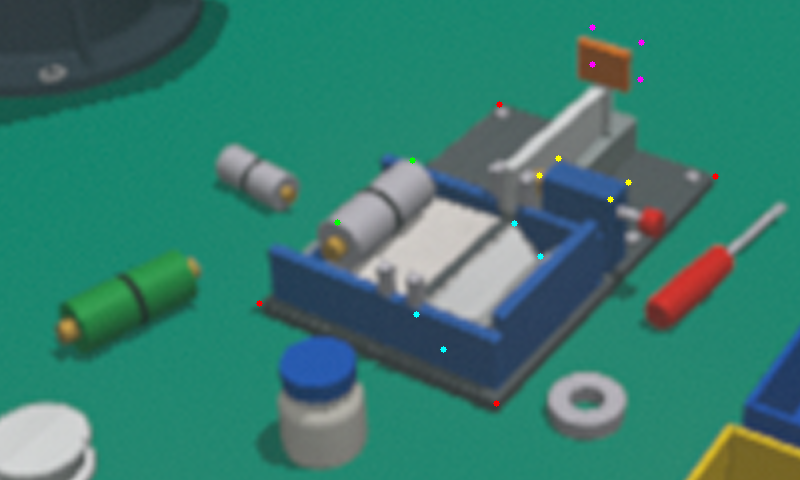

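The roller meant is the grey one on the fixture shelf at top (304,208). The small grey one at (289,256) is smaller, and the one at (345,250) is green. The crop above confirms this: the grey roller on the shelf is larger and stands on z≈0.06–0.08. Fixture pose is about (0.548, −0.118), yaw −1.6°. I'm moving behind the roller at a safe height.

```bash
python3 -m inch '[{"travel":[0.5,0.5,0],"rotation":[0,0,-0.23],"jaw":-0.2},{"travel":[0.5,0.5,0],"rotation":[0,0,-0.23],"jaw":-0.2},{"travel":[0.5,0.5,0],"rotation":[0,0,-0.23],"jaw":-0.2},{"travel":[0.5,0.5,0],"rotation":[0,0,-0.23],"jaw":-0.2},{"travel":[0.5,0.5,0],"rotation":[0,0,-0.23],"jaw":-0.2},{"travel":[0.5,0.5,0],"rotation":[0,0,-0.23],"jaw":-0.2},{"travel":[0.5,0.5,-0.2],"rotation":[0,0,-0.23],"jaw":-0.2},{"travel":[0.5,0.5,-0.2],"rotation":[0,0,-0.23],"jaw":-0.2},{"travel":[0.5,0.5,-0.2],"rotation":[0,0,-0.23],"jaw":-0.2},{"travel":[0.5,0.5,-0.2],"rotation":[0,0,-0.23],"jaw":-0.2},{"travel":[0.5,0.5,-0.2],"rotation":[0,0,0],"jaw":-0.2},{"travel":[0.5,0.6,0],"rotation":[0,0,0],"jaw":-0.2},{"travel":[0,0,0],"rotation":[0,0,0],"jaw":-0.2}]'
cat > show.py <<'E'
from h import *
import sys
s=manip.sense();print(round(s["time"],2),np.round(s["position"],4),np.round(s["tcp_rot"],3).tolist(),np.round(s["contact_force"],1),round(s["grip_width"],4))
t=sys.argv[1];o=[]
for n in sys.argv[2:]:
    p,d=manip.grab_frame(n);np.save(f"pics/{n}{t}.npy",d);cv2.imwrite(f"pics/{n}{t}_full.png",p)
    if n=="top":p=p[140:275,205:385]
    if n=="scene":p=p[130:280,110:310]
    if n!="wrist":p=cv2.resize(p,None,fx=4,fy=4,interpolation=cv2.INTER_CUBIC)
    cv2.imwrite(f"pics/{n}{t}.png",p)
E
python3 show.py 1 scene wrist
```

```text
time: 2.68
position: [0.4445, -0.1725, 0.3545]
tcp_rot: [[-0.027, -0.0, 1.0], [-1.0, 0.0, -0.027], [-0.0, -1.0, -0.0]]
contact_force: [-0.1, -0.7, -0.2]
grip_width: 0.0513
2.67 [ 0.4445 -0.1725  0.3545] [[-0.027, -0.0, 1.0], [-1.0, 0.0, -0.027], [-0.0, -1.0, -0.0]] [-0.1 -0.7 -0.2] 0.0513
```

View pics/scene1.png

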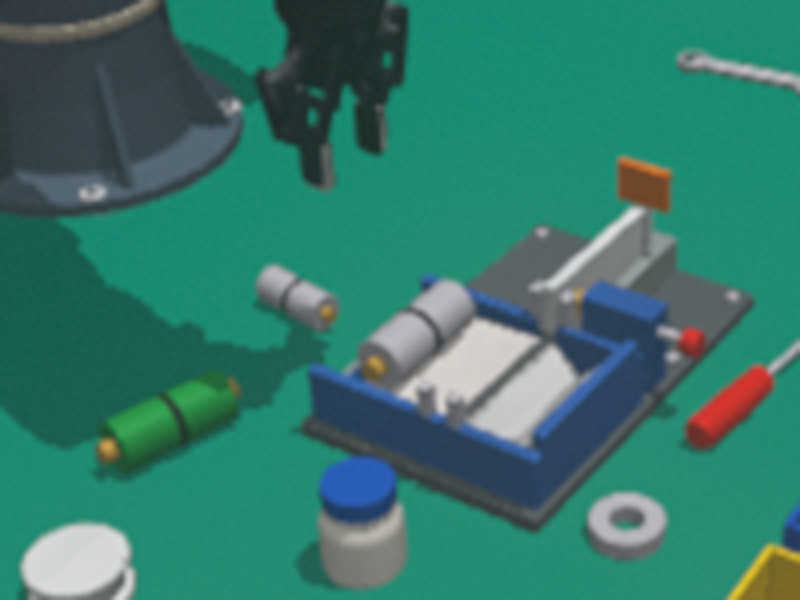

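View pics/wrist1.png

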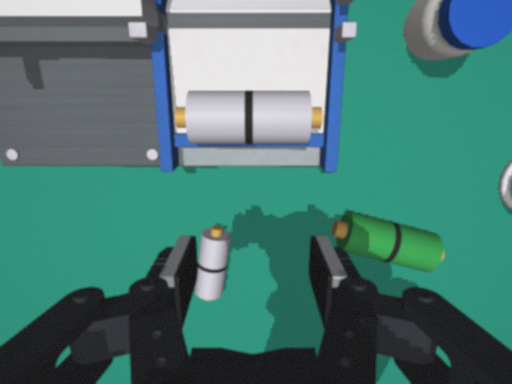

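```bash
python3 - <<'E'
from h import *
d=np.load("pics/wrist1.npy");c=manip.calibration("wrist")
for u,v in((249,117),(249,92),(200,117),(300,117),(249,139),(165,150),(334,150),(182,250),(325,250),(330,275)):
    print(u,v,np.round(pt("wrist",u,v,d[v,u],c),4))
for r in manip.search_frame("roller","wrist"):print(r)
# roller silhouettes at center height .06
print(ray_z("wrist",249,91,.065,c),ray_z("wrist",249,144,.055,c),ray_z("wrist",176,117,.06,c),ray_z("wrist",321,117,.06,c))
E
```

```text
249 117 [ 0.4954 -0.1739  0.0802]
249 92 [ 0.5124 -0.1743  0.068 ]
200 117 [ 0.4965 -0.1392  0.0807]
300 117 [ 0.4943 -0.2102  0.0795]
249 139 [ 0.4789 -0.1733  0.0737]
165 150 [ 0.4697 -0.1056  0.0571]
334 150 [ 0.4656 -0.2409  0.0562]
182 250 [ 0.4542 -0.1473  0.203 ]
325 250 [ 0.4532 -0.2038  0.2042]
330 275 [ 0.4525 -0.2019  0.2216]
{'uv': [387.0, 239.8], 'conf': 0.83}
{'uv': [251.2, 116.6], 'conf': 0.8}
{'uv': [216.2, 259.9], 'conf': 0.8}
{'uv': [506.2, 185.8], 'conf': 0.75}
[ 0.51307298 -0.17431238  0.065     ] [ 0.47220395 -0.1728871   0.055     ] [ 0.49546623 -0.11749885  0.06      ] [ 0.49222758 -0.22901145  0.06      ]
```

```bash
python3 -m inch '[{"travel":[-0.1,0,-0.5],"rotation":[0,0,0],"jaw":-0.2},{"travel":[0,0,-0.5],"rotation":[0,0,0],"jaw":-0.2},{"travel":[0,0,-0.5],"rotation":[0,0,0],"jaw":-0.2},{"travel":[0,0,-0.5],"rotation":[0,0,0],"jaw":-0.2},{"travel":[0,0,-0.35],"rotation":[0,0,0],"jaw":-0.2},{"travel":[0,0,-0.2],"rotation":[0,0,0],"jaw":-0.2},{"travel":[0,0,-0.1],"rotation":[0,0,0],"jaw":-0.2},{"travel":[0,0,0],"rotation":[0,0,0],"jaw":-0.2}]'
python3 show.py 2 scene wrist; python3 - <<'E'
from h import *
d=np.load("pics/wrist2.npy");c=manip.calibration("wrist")
for u in(182,185,323,326):
  for v in range(225,262,6):print(u,v,np.round(pt("wrist",u,v,d[v,u],c),4))
E
```

```text
time: 3.82
position: [0.4383, -0.1742, 0.2224]
tcp_rot: [[-0.031, 0.0, 1.0], [-1.0, -0.0, -0.031], [0.0, -1.0, 0.0]]
contact_force: [-0.4, -0.1, -0.4]
grip_width: 0.0513
3.83 [ 0.4383 -0.1742  0.2224] [[-0.031, 0.0, 1.0], [-1.0, -0.0, -0.031], [0.0, -1.0, 0.0]] [-0.4 -0.1 -0.4] 0.0513
182 225 [ 0.4314 -0.1318  0.0008]
182 231 [ 0.4276 -0.1315  0.0011]
182 237 [ 0.4502 -0.1454  0.0599]
182 243 [ 0.4498 -0.1464  0.0652]
182 249 [ 0.4495 -0.1473  0.07  ]
182 255 [ 0.4492 -0.1482  0.0746]
182 261 [ 0.4502 -0.1496  0.0812]
185 225 [ 0.4313 -0.1336  0.0008]
185 231 [ 0.4276 -0.1333  0.0013]
185 237 [ 0.4496 -0.1464  0.0587]
185 243 [ 0.4494 -0.1474  0.0644]
185 249 [ 0.45   -0.1488  0.071 ]
185 255 [ 0.4498 -0.1497  0.0758]
185 261 [ 0.4485 -0.15    0.0782]
323 225 [ 0.4291 -0.218   0.0014]
323 231 [ 4.243e-01 -2.185e-01 -3.000e-04]
323 237 [ 0.448  -0.2059  0.0591]
323 243 [ 0.4477 -0.2048  0.0645]
323 249 [ 0.4484 -0.2035  0.0713]
323 255 [ 0.4482 -0.2026  0.0758]
323 261 [ 0.4486 -0.2015  0.0811]
326 225 [ 4.283e-01 -2.202e-01 -2.000e-04]
326 231 [ 0.4248 -0.2201  0.0009]
326 237 [ 0.4476 -0.2074  0.0584]
326 243 [ 0.448  -0.2059  0.0652]
326 249 [ 0.4482 -0.2047  0.0709]
326 255 [ 0.4475 -0.204   0.0745]
326 261 [ 0.4485 -0.2026  0.081 ]
```

View pics/scene2.png

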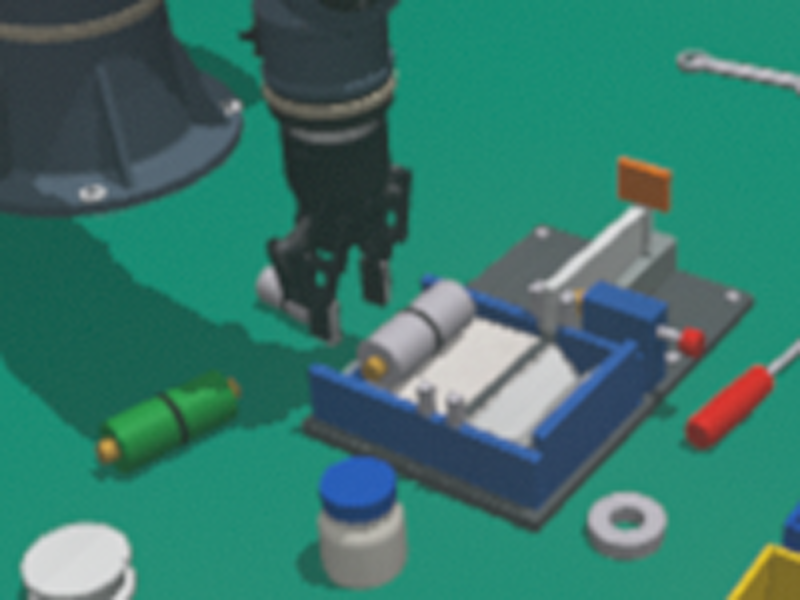

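View pics/wrist2.png

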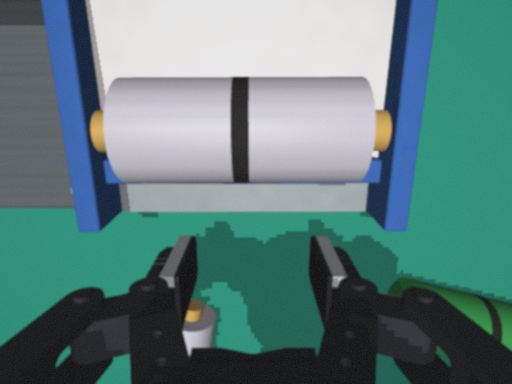

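```bash
python3 -m inch '[{"travel":[0.2,-0.005,0],"rotation":[0,0,0],"jaw":-0.2},{"travel":[0.15,-0.005,0],"rotation":[0,0,0],"jaw":-0.2},{"travel":[0.1,-0.003,0],"rotation":[0,0,0],"jaw":-0.2},{"travel":[0.1,-0.003,0],"rotation":[0,0,0],"jaw":-0.2},{"travel":[0.1,-0.003,0],"rotation":[0,0,0],"jaw":-0.2},{"travel":[0.1,-0.003,0],"rotation":[0,0,0],"jaw":-0.2},{"travel":[0.1,-0.003,0],"rotation":[0,0,0],"jaw":-0.2},{"travel":[0.1,-0.003,0],"rotation":[0,0,0],"jaw":-0.2},{"travel":[0.1,-0.003,0],"rotation":[0,0,0],"jaw":-0.2},{"travel":[0.1,-0.003,0],"rotation":[0,0,0],"jaw":-0.2},{"travel":[0,0,0],"rotation":[0,0,0],"jaw":-0.2}]'
python3 show.py 3 wrist
```

```text
time: 5.3
position: [0.4962, -0.1757, 0.2222]
tcp_rot: [[-0.03, 0.0, 1.0], [-1.0, -0.0, -0.03], [0.0, -1.0, 0.0]]
contact_force: [0.0, -0.4, -0.2]
grip_width: 0.0511
5.3 [ 0.4962 -0.1757  0.2222] [[-0.03, 0.0, 1.0], [-1.0, -0.0, -0.03], [0.0, -1.0, 0.0]] [ 0.  -0.4 -0.2] 0.0511
```

View pics/wrist3.png

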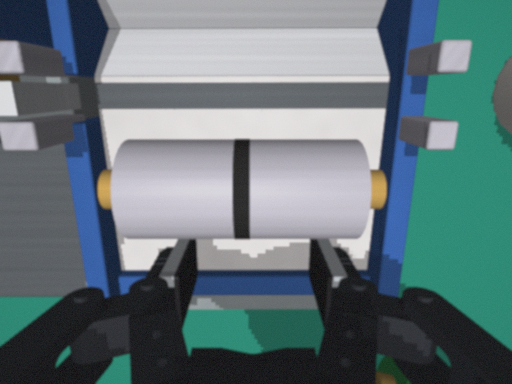

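The roller is straight against both fingers, with its band at (241,189). Continuing over the crest.

```bash
python3 -m inch '[{"travel":[0.1,-0.003,0],"rotation":[0,0,0],"jaw":-0.2},{"travel":[0.1,-0.003,0],"rotation":[0,0,0],"jaw":-0.2},{"travel":[0.1,-0.003,0],"rotation":[0,0,0],"jaw":-0.2},{"travel":[0.1,-0.003,0],"rotation":[0,0,0],"jaw":-0.2},{"travel":[0.1,-0.003,0],"rotation":[0,0,0],"jaw":-0.2},{"travel":[0.1,-0.003,0],"rotation":[0,0,0],"jaw":-0.2},{"travel":[0.1,-0.003,0],"rotation":[0,0,0],"jaw":-0.2},{"travel":[0.1,-0.003,0],"rotation":[0,0,0],"jaw":-0.2},{"travel":[0.1,-0.003,0],"rotation":[0,0,0],"jaw":-0.2},{"travel":[0.1,-0.003,0],"rotation":[0,0,0],"jaw":-0.2},{"travel":[0.06,-0.002,0],"rotation":[0,0,0],"jaw":-0.2},{"travel":[0,0,0],"rotation":[0,0,0],"jaw":-0.2},{"travel":[0,0,0],"rotation":[0,0,0],"jaw":-0.2}]'
python3 show.py 4 wrist
```

```text
time: 6.98
position: [0.5487, -0.1773, 0.2222]
tcp_rot: [[-0.03, -0.0, 1.0], [-1.0, 0.0, -0.03], [-0.0, -1.0, -0.0]]
contact_force: [0.3, -1.3, 1.0]
grip_width: 0.0514
6.97 [ 0.5487 -0.1773  0.2222] [[-0.03, -0.0, 1.0], [-1.0, 0.0, -0.03], [-0.0, -1.0, -0.0]] [ 0.3 -1.3  1. ] 0.0514
```

View pics/wrist4.png

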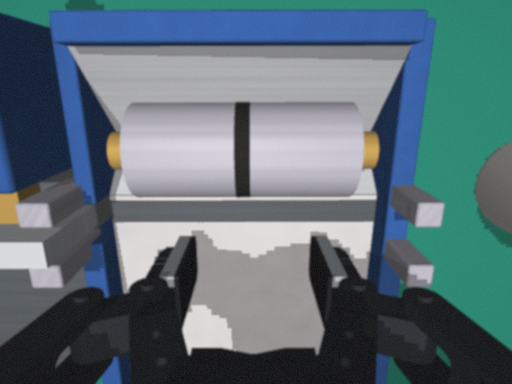

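```bash
python3 -m inch '[{"travel":[0,0,0.4],"rotation":[0,0,0],"jaw":0.2},{"travel":[0,0,0.8],"rotation":[0,0,0],"jaw":0.7},{"travel":[0,0,0.8],"rotation":[0,0,0],"jaw":1},{"travel":[0,0,0.5],"rotation":[0,0,0],"jaw":1},{"travel":[0,0,0],"rotation":[0,0,0],"jaw":1},{"travel":[0,0,0],"rotation":[0,0,0],"jaw":1}]'
python3 show.py 5 wrist top; python3 - <<'E'
from h import *
d=np.load("pics/wrist5.npy");c=manip.calibration("wrist")
p=cv2.imread("pics/wrist5_full.png")
for r in manip.outline_of("roller","wrist")[:2]:
    m=r["mask"];vv,uu=np.nonzero(m);P=np.array([pt("wrist",u,v,d[v,u],c) for u,v in zip(uu,vv)])
    print(r["conf"],r["uv"],"zmax",np.percentile(P[:,2],95),"xr",np.percentile(P[:,0],[2,98]),"yr",np.percentile(P[:,1],[2,98]))
    T=P[P[:,2]>np.percentile(P[:,2],75)];print(T.mean(0),np.polyfit(T[:,1],T[:,0],1))
E
```

```text
time: 7.78
position: [0.5486, -0.1772, 0.3464]
tcp_rot: [[-0.03, -0.001, 1.0], [-1.0, 0.0, -0.03], [-0.0, -1.0, -0.001]]
contact_force: [0.3, 0.5, -0.7]
grip_width: 0.0003
7.78 [ 0.5486 -0.1772  0.3464] [[-0.03, -0.001, 1.0], [-1.0, 0.0, -0.03], [-0.0, -1.0, -0.001]] [ 0.3  0.5 -0.7] 0.0003
0.79 [362.1, 342.2] zmax 0.04137186885940252 xr [0.36165886 0.53874813] yr [-0.29509887 -0.21339562]
[ 0.39329437 -0.27515835  0.06116676] [2.23705303 1.00883819]
0.71 [250.9, 123.1] zmax 0.0688718854268586 xr [0.57697426 0.61431803] yr [-0.22528326 -0.12535951]
[ 0.5955831  -0.17515365  0.07259452] [0.02171958 0.59938737]
```

View pics/wrist5.png

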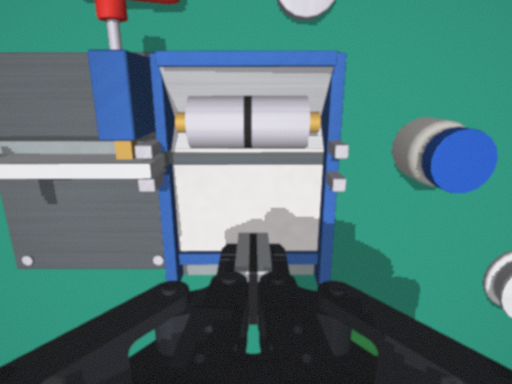

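View pics/top5.png

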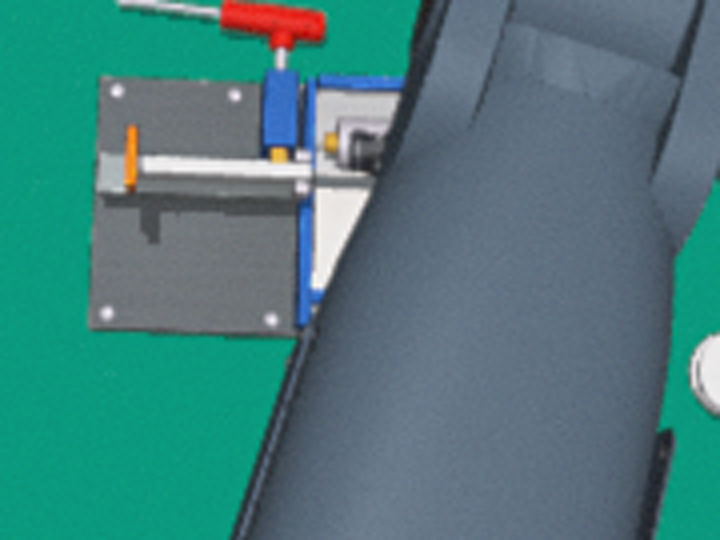

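```bash
python3 -m inch '[{"travel":[0.06,0.4,0],"rotation":[0,0,0],"jaw":1},{"travel":[0.06,0.7,0],"rotation":[0,0,0],"jaw":1},{"travel":[0.06,0.7,0],"rotation":[0,0,0],"jaw":1},{"travel":[0.06,0.7,0],"rotation":[0,0,0],"jaw":1},{"travel":[0.06,0.7,0],"rotation":[0,0,0],"jaw":1},{"travel":[0.06,0.7,0],"rotation":[0,0,0],"jaw":1},{"travel":[0.06,0.7,0],"rotation":[0,0,0],"jaw":1},{"travel":[0.06,0.6,0],"rotation":[0,0,0],"jaw":1},{"travel":[0,0.3,0],"rotation":[0,0,0],"jaw":1},{"travel":[0,0,0],"rotation":[0,0,0],"jaw":1}]'
python3 show.py 6 wrist scene
```

```text
time: 9.18
position: [0.5746, 0.0375, 0.3469]
tcp_rot: [[0.054, -0.003, 0.999], [-0.998, 0.044, 0.054], [-0.044, -0.999, -0.001]]
contact_force: [0.1, -0.4, 0.9]
grip_width: 0.0001
9.18 [0.5746 0.0375 0.3469] [[0.054, -0.003, 0.999], [-0.998, 0.044, 0.054], [-0.044, -0.999, -0.001]] [ 0.1 -0.4  0.9] 0.0001
```

View pics/wrist6.png

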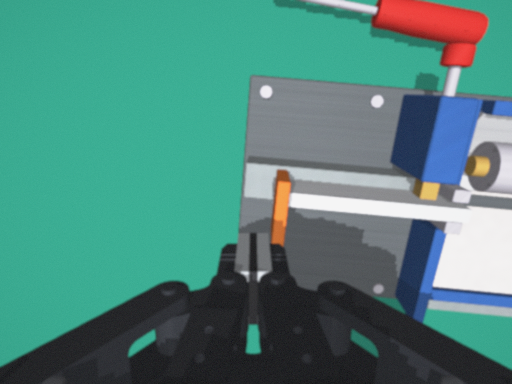

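View pics/scene6.png

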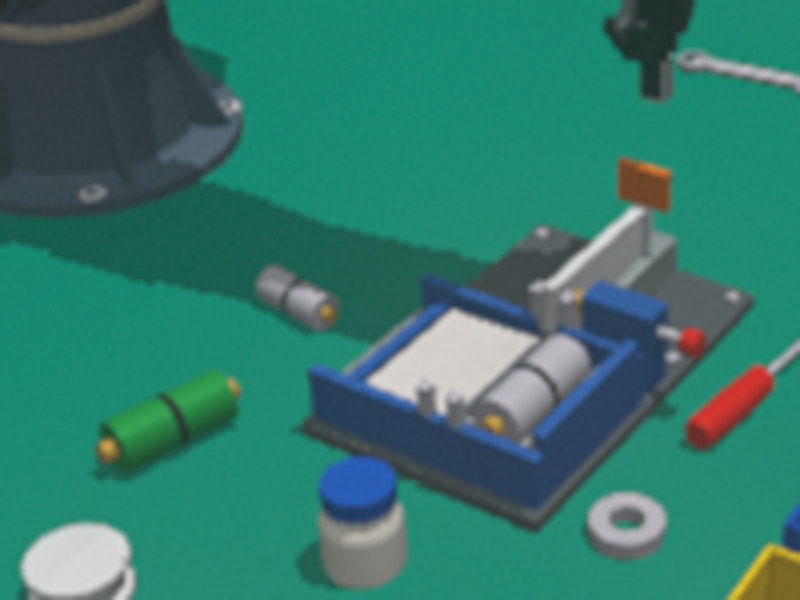

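```bash
python3 - <<'E'
from h import *
from scipy.spatial.transform import Rotation as R
s=manip.sense();print(np.round(s["joints"],1),np.round(s["position"],4))
a=np.radians(-1.6);z=np.array([np.cos(a),np.sin(a),0]);y=np.array([0,0,-1.]);x=np.cross(y,z)
print(np.degrees(R.from_matrix(np.c_[x,y,z]@s["tcp_rot"].T).as_rotvec())/8)
d=np.load("pics/wrist6.npy");c=manip.calibration("wrist")
p=cv2.imread("pics/wrist6_full.png").astype(int)
m=(p[...,2]>p[...,0]+80)&(p[...,1]>50)&(p[...,1]<170);m[:, :265]=0;m[:,300:]=0;m[:160]=0
vv,uu=np.nonzero(m);P=np.array([pt("wrist",u,v,d[v,u],c) for u,v in zip(uu,vv)])
print(len(P),np.percentile(P,[2,10,50,90,98],axis=0).round(4))
T=P[abs(P[:,2]-.12)<.003];print(T.min(0),T.max(0),np.polyfit(T[:,0],T[:,1],1))
for v in(240,250,260):
  for u in(240,253,262):print(u,v,pt("wrist",u,v,d[v,u],c).round(4))
E
```

```text
[  3.1  22.1   3.1  71.1   2.5 180. ] [0.5745 0.037  0.347 ]
[-0.31417662 -0.00847322 -0.58302161]
970 [[0.5523 0.0227 0.0889]
 [0.5569 0.0256 0.1131]
 [0.5761 0.0289 0.1205]
 [0.5928 0.0322 0.1214]
 [0.5932 0.033  0.1222]]
[0.55098149 0.02428261 0.11721196] [0.59326896 0.03315047 0.12249539] [-0.02175177  0.04132099]
240 240 [0.5836 0.049  0.1861]
253 240 [0.5844 0.0435 0.1868]
262 240 [0.5841 0.0397 0.1857]
240 250 [0.5844 0.0482 0.1967]
253 250 [0.5843 0.0431 0.1959]
262 250 [0.5841 0.0395 0.1949]
240 260 [0.5843 0.0475 0.2046]
253 260 [0.5842 0.0427 0.2038]
262 260 [0.5842 0.0394 0.2033]
```

```bash
python3 -m inch '[{"travel":[0,0.1,0],"rotation":[-0.3,0,0.5],"jaw":1},{"travel":[0,0.1,0],"rotation":[0,0,0.9],"jaw":1},{"travel":[0,0.1,0],"rotation":[0,0,0.95],"jaw":1},{"travel":[0,0.1,0],"rotation":[0,0,0.95],"jaw":1},{"travel":[0,0.1,0],"rotation":[0,0,0.95],"jaw":1},{"travel":[0,0.1,0],"rotation":[0,0,0.95],"jaw":1},{"travel":[0,0.1,0],"rotation":[0,0,0.95],"jaw":1},{"travel":[0,0.1,0],"rotation":[0,0,0.95],"jaw":1},{"travel":[0,0.1,0],"rotation":[0,0,0.95],"jaw":1},{"travel":[0,0.1,0],"rotation":[0,0,0.95],"jaw":1},{"travel":[0,0,0],"rotation":[0,0,0.95],"jaw":1},{"travel":[0,0,0],"rotation":[0,0,0.7],"jaw":1},{"travel":[0,0,0],"rotation":[0,0,0],"jaw":1}]'
python3 - <<'E'
from h import *
from scipy.spatial.transform import Rotation as R
s=manip.sense();print(np.round(s["joints"],1),np.round(s["position"],4))
a=np.radians(88.4);z=np.array([np.cos(a),np.sin(a),0]);y=np.array([0,0,-1.]);x=np.cross(y,z)
print(np.degrees(R.from_matrix(np.c_[x,y,z]@s["tcp_rot"].T).as_rotvec())/8)
E
```

```text
time: 10.9
position: [0.5745, 0.087, 0.3471]
tcp_rot: [[1.0, -0.002, 0.031], [-0.031, -0.004, 1.0], [-0.002, -1.0, -0.004]]
contact_force: [-0.9, -0.5, 0.0]
grip_width: 0.0
[  8.7  22.8   4.2  71.6  -0.2 100.5] [0.5745 0.087  0.3471]
[ 0.03076935 -0.01713844  0.02431204]
```

```bash
python3 -m inch '[{"travel":[-0.04,0,-0.4],"rotation":[0,0,0],"jaw":1},{"travel":[0,0,-0.5],"rotation":[0,0,0],"jaw":1},{"travel":[0,0,-0.4],"rotation":[0,0,0],"jaw":1},{"travel":[0,0,-0.3],"rotation":[0,0,0],"jaw":1},{"travel":[0,-0.3,0],"rotation":[0,0,0],"jaw":1},{"travel":[0,-0.2,0],"rotation":[0,0,0],"jaw":1},{"travel":[0,0,0],"rotation":[0,0,0],"jaw":1}]'
python3 show.py 7 scene wrist top
```

```text
time: 11.78
position: [0.5728, 0.0613, 0.2679]
tcp_rot: [[1.0, -0.001, 0.031], [-0.031, -0.004, 1.0], [-0.001, -1.0, -0.004]]
contact_force: [0.0, 0.1, 0.7]
grip_width: -0.0003
11.78 [0.5728 0.0613 0.2679] [[1.0, -0.001, 0.031], [-0.031, -0.004, 1.0], [-0.001, -1.0, -0.004]] [0.  0.1 0.7] -0.0003
```

View pics/scene7.png

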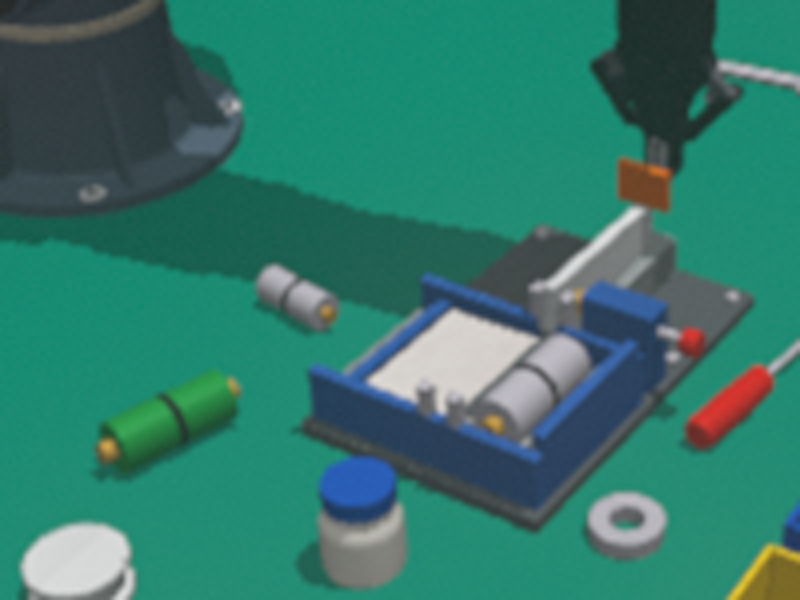

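View pics/wrist7.png

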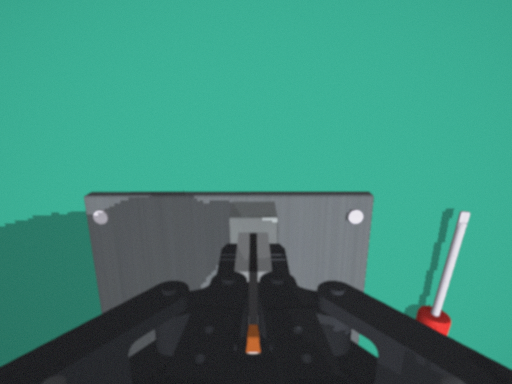

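```bash
python3 -m inch '[{"travel":[-0.005,-0.2,0],"rotation":[0,0,0],"jaw":1},{"travel":[-0.003,-0.1,0],"rotation":[0,0,0],"jaw":1},{"travel":[-0.003,-0.1,0],"rotation":[0,0,0],"jaw":1},{"travel":[-0.005,-0.15,0],"rotation":[0,0,0],"jaw":1},{"travel":[-0.005,-0.2,0],"rotation":[0,0,0],"jaw":1},{"travel":[-0.005,-0.2,0],"rotation":[0,0,0],"jaw":1},{"travel":[-0.005,-0.2,0],"rotation":[0,0,0],"jaw":1},{"travel":[-0.005,-0.2,0],"rotation":[0,0,0],"jaw":1}]'
python3 -m inch '[{"travel":[-0.005,-0.2,0],"rotation":[0,0,0],"jaw":1},{"travel":[-0.005,-0.2,0],"rotation":[0,0,0],"jaw":1},{"travel":[-0.005,-0.2,0],"rotation":[0,0,0],"jaw":1},{"travel":[-0.005,-0.2,0],"rotation":[0,0,0],"jaw":1},{"travel":[-0.005,-0.2,0],"rotation":[0,0,0],"jaw":1},{"travel":[-0.003,-0.1,0],"rotation":[0,0,0],"jaw":1},{"travel":[0,0,0],"rotation":[0,0,0],"jaw":1}]'
python3 show.py 8 scene wrist
```

```text
time: 12.92
position: [0.5707, -0.0048, 0.2671]
tcp_rot: [[1.0, -0.003, 0.029], [-0.029, -0.002, 1.0], [-0.002, -1.0, -0.002]]
contact_force: [0.4, 7.6, 1.7]
grip_width: -0.0001
time: 13.8
position: [0.5692, -0.0602, 0.2671]
tcp_rot: [[1.0, -0.003, 0.029], [-0.029, -0.003, 1.0], [-0.003, -1.0, -0.003]]
contact_force: [-1.8, 3.5, 1.0]
grip_width: -0.0003
13.8 [ 0.5692 -0.0602  0.2671] [[1.0, -0.003, 0.029], [-0.029, -0.003, 1.0], [-0.003, -1.0, -0.003]] [-1.8  3.5  1. ] -0.0003
```

View pics/scene8.png

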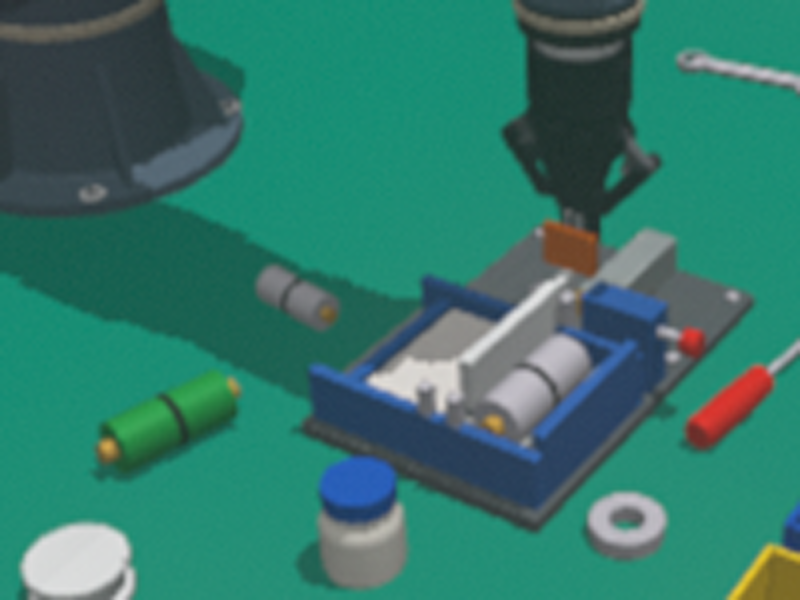

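View pics/wrist8.png

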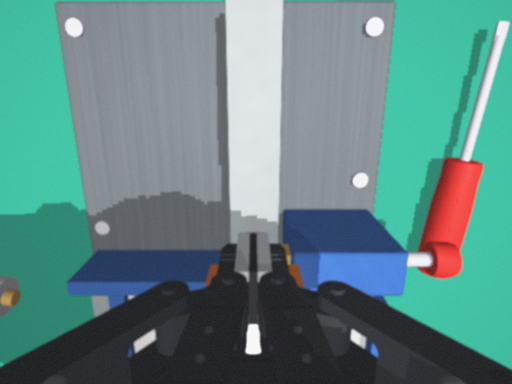

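Gate is about 0.12 shut. Pushing the last ~20 mm in small rows, watching force.

```bash
python3 -m inch '[{"travel":[-0.002,-0.08,0],"rotation":[0,0,0],"jaw":1},{"travel":[-0.002,-0.08,0],"rotation":[0,0,0],"jaw":1},{"travel":[-0.002,-0.08,0],"rotation":[0,0,0],"jaw":1},{"travel":[-0.002,-0.08,0],"rotation":[0,0,0],"jaw":1},{"travel":[-0.001,-0.05,0],"rotation":[0,0,0],"jaw":1},{"travel":[0,0,0],"rotation":[0,0,0],"jaw":1}]'
python3 -m inch '[{"travel":[0,-0.04,0],"rotation":[0,0,0],"jaw":1},{"travel":[0,0,0],"rotation":[0,0,0],"jaw":1}]'
python3 show.py 9 wrist scene
```

```text
time: 14.65
position: [0.5688, -0.0785, 0.267]
tcp_rot: [[1.0, -0.003, 0.029], [-0.029, -0.004, 1.0], [-0.003, -1.0, -0.004]]
contact_force: [-1.9, 3.0, 1.9]
grip_width: 0.0001
time: 14.9
position: [0.5688, -0.0805, 0.267]
tcp_rot: [[1.0, -0.003, 0.029], [-0.029, -0.004, 1.0], [-0.003, -1.0, -0.004]]
contact_force: [-2.3, 4.3, 1.3]
grip_width: 0.0
14.9 [ 0.5688 -0.0805  0.267 ] [[1.0, -0.003, 0.029], [-0.029, -0.004, 1.0], [-0.003, -1.0, -0.004]] [-2.3  4.3  1.3] 0.0
```

View pics/wrist9.png

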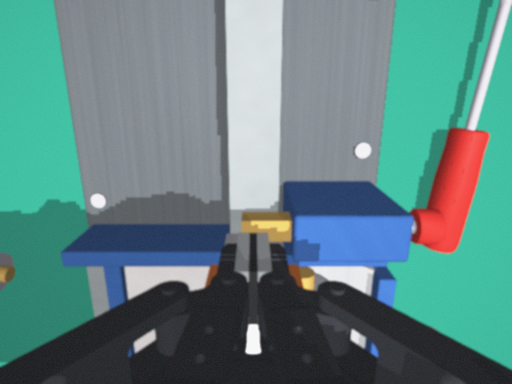

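View pics/scene9.png

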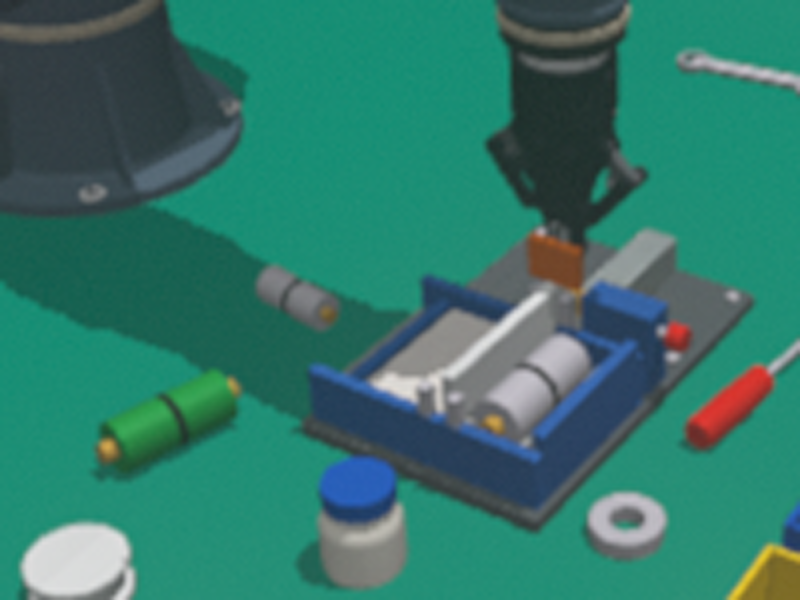

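The catch has sprung: the brass bolt shows at wrist (265,226) and the red knob has been drawn to the housing. One more slight push to the stop, then I'll withdraw.

```bash
python3 -m inch '[{"travel":[0,-0.03,0],"rotation":[0,0,0],"jaw":1},{"travel":[0,0,0],"rotation":[0,0,0],"jaw":1}]'
python3 -m inch '[{"travel":[0,0.2,0],"rotation":[0,0,0],"jaw":1},{"travel":[0,0.4,0],"rotation":[0,0,0],"jaw":1},{"travel":[0,0.2,0.4],"rotation":[0,0,0],"jaw":1},{"travel":[0,0.2,0.7],"rotation":[0,0,0],"jaw":1},{"travel":[0,0.2,0.7],"rotation":[0,0,0],"jaw":1},{"travel":[-0.4,0.5,0.4],"rotation":[0,0,0],"jaw":1},{"travel":[-0.7,0.5,0],"rotation":[0,0,0],"jaw":1},{"travel":[-0.7,0.5,0],"rotation":[0,0,0],"jaw":1},{"travel":[-0.7,0.5,0],"rotation":[0,0,0],"jaw":1},{"travel":[0,0,0],"rotation":[0,0,0],"jaw":1}]'
python3 show.py A top scene; python3 - <<'E'
from h import *
d=np.load("pics/topA.npy");c=manip.calibration("top")
p=cv2.imread("pics/topA_full.png").astype(int)
m=(p[...,2]>p[...,0]+90)&(p[...,1]>60)&(p[...,1]<150);m[:150]=0;m[200:]=0;m[:,:235]=0;m[:,300:]=0
vv,uu=np.nonzero(m&(d>0));P=np.array([pt("top",u,v,d[v,u],c) for u,v in zip(uu,vv)]);print(uu.mean(),vv.mean(),len(P))
if len(P):
  P=P[P[:,2]>.11];print(P.mean(0),P.min(0),P.max(0))
for r in manip.outline_of("roller","top")[:4]:
    vv,uu=np.nonzero(r["mask"]);P=np.array([pt("top",u,v,d[v,u],c) for u,v in zip(uu,vv)])
    T=P[P[:,2]>np.percentile(P[:,2],60)];print(r["conf"],r["uv"],T.mean(0),T[:,2].max(),np.polyfit(T[:,1],T[:,0],1))
E
```

```text
time: 15.25
position: [0.5688, -0.0817, 0.267]
tcp_rot: [[1.0, -0.003, 0.029], [-0.029, -0.003, 1.0], [-0.003, -1.0, -0.003]]
contact_force: [-3.0, 7.0, 2.2]
grip_width: -0.0
time: 16.5
position: [0.442, 0.0799, 0.3775]
tcp_rot: [[1.0, -0.002, 0.027], [-0.027, -0.004, 1.0], [-0.002, -1.0, -0.004]]
contact_force: [-0.0, 0.8, 0.6]
grip_width: 0.0
16.5 [0.442  0.0799 0.3775] [[1.0, -0.002, 0.027], [-0.027, -0.004, 1.0], [-0.002, -1.0, -0.004]] [-0.   0.8  0.6] 0.0
279.47058823529414 178.2156862745098 51
[ 0.56923003 -0.09486286  0.12004513] [ 0.54881694 -0.09794195  0.11267098] [ 0.59145832 -0.09156929  0.12568858]
0.64 [288.9, 254.5] [ 0.34768685 -0.12597173  0.02957133] 0.036266547388789094 [-1.50943596  0.15754059]
0.64 [345.8, 248.9] [ 0.37112937 -0.29572674  0.05544917] 1.3156386417355772 [0.05530116 0.3874834 ]
0.56 [305.6, 180.4] [ 0.58906515 -0.16776455  0.09331217] 1.3156386417355772 [-0.64945899  0.48010896]
```

View pics/topA.png

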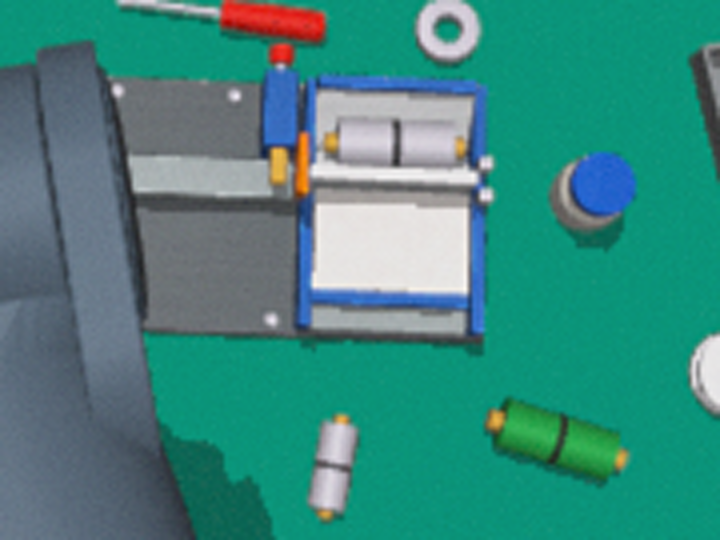

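View pics/sceneA.png

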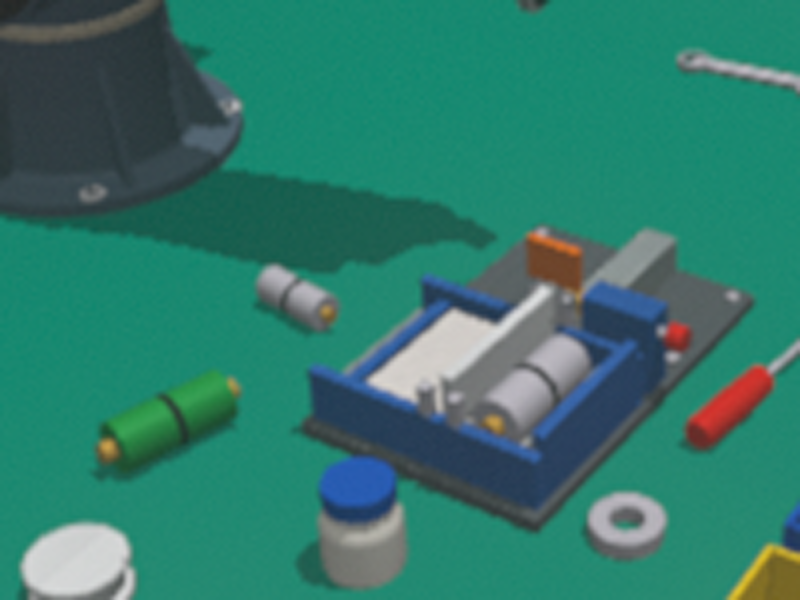

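```bash
python3 -c "
from bench import manip
print(manip.sense()['qd'].round(2));print(manip.hand_in())"
```

```text
[-0.92  0.7   0.54  0.04  0.02 -0.13]
the job is handed in; nothing more can be done
None
```

I rolled the steel roller off its shelf into the vee by pushing it from behind with two fingers. Then I pushed the gate shut by its tab until the catch snapped out, withdrew the arm clear, and handed the job in at about 16.6 s.

- **Roller:** after the drop, the wrist camera put its centre at about (0.596, −0.175), within 1 mm of where the fitted fixture pose puts the vee's middle line. Its top measured about 69 mm high, close to the 68 mm expected when seated. In the last top and scene pictures it still lay straight in the vee.
- **Gate:** the tab moved from y ≈ 0.029 to −0.095, which puts the gate about 0.140–0.142 m shut. The push force stayed near 8 N or less in the readings I took. The last pictures show the brass bolt out behind the gate's end and the red knob drawn in.
- **Bystanders:** by eye, the screwdriver, bearing, jar and wrench are where they were. I did not check the can and pulley at the end, but the arm never went near the can. I did not identify the pulley in any picture.

**What disagreed:**
- The wrist's last joint hit its limit on the way to the gate, which tilted the tool about 2.5°. I fixed this by turning the tool 90° before pushing.
- The last depth measurement of the roller in the top view was spoiled by missing readings, so its final position rests on the earlier wrist measurement and the last pictures.

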